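# Put the piled-up desk things back in their places

### The job

The things of the nurses' station were piled up while the desk was wiped. Take the pile apart from the top down and put each thing flat in its own place: first the round tin into the round dish, then the note block into the square tray, then the calculator squarely on the rubber mat, and last the pencil case into the long tray. Set things down without dropping them, let go of each, and leave the mouse and the stapler where they are.

Things in the scene. Friction and masses are not known exactly. Their poses are not given: they have to be found in the camera images.
- tin_mid (a point): Round steel clip tin with a closed flat dark-steel lid, 44 mm diameter, 26 mm high; top of the pile at the start. Loose, about 60 g. z up; given at the centre, half-way up, 13 mm above its underside.
- notes_mid (a point): Square block of off-white note paper on card, 51 x 51 mm, 30 mm high, rigid; second from the top, under the tin. Loose, about 70 g. x and y along its sides, z up; given at the centre, half-way up, 15 mm above its underside.
- calculator_mid (a point): Black pocket calculator with grey keys, 112 mm (its x) x 58 mm (its y), 20 mm thick; third from the top, under the note block, lying on the pencil case. Loose, about 130 g. z up; given at the centre, half-way up, 10 mm above its underside.
- case_mid (a point): Hard white pencil case, closed box with a grey seam and clasp, 170 mm (its x) x 60 mm (its y), 30 mm high; the bottom of the pile, lying on the desk. Loose, about 180 g. z up; given at the centre, half-way up, 15 mm above its underside.
- dish_seat (a point): Place for the tin: low round white dish fixed to the desk, 68 mm outside and 60 mm inside diameter. Given at the centre of its inner floor, 4 mm above the desk; its rim stands 5 mm above that floor (9 mm above the desk).
- square_tray_seat (a point): Place for the note block: low square grey tray fixed to the desk, 75 mm outside, 67 mm inside, sides along its x and y. Given at the centre of its inner floor, 4 mm above the desk; its rim stands 5 mm above that floor (9 mm above the desk).
- mat_seat (a point): Place for the calculator: flat dark rubber mat fixed to the desk, 136 mm (its x) x 82 mm (its y), 3 mm thick, no rim. Given at the centre of its upper face. The calculator lies along the mat, either way round.
- long_tray_seat (a point): Place for the pencil case: low long grey tray fixed to the desk, 194 mm (its x) x 84 mm (its y) outside, 186 x 76 mm inside. Given at the centre of its inner floor, 4 mm above the desk; its rim stands 5 mm above that floor (9 mm above the desk). The case lies along the tray, either way round.
- mouse: Grey computer mouse, 100 mm (its x) x 56 mm, 33 mm high, loose; not part of the job. Origin at the centre of its underside.
- stapler: Black desk stapler, 130 mm (its x) x 34 mm, 53 mm high, loose; not part of the job. Origin at the centre of its underside.

How it is judged:
On the way, in this order (a step that is already met when the one before it is completed fails the run):
1. the tin stands in the round dish, released (horizontal distance between tin_mid and dish_seat below 0.0125 m and z of tin_mid in the frame of dish_seat between 0.011 and 0.015 m and angle between tin_mid's own z axis and vertical below 0.06 rad and contact force between the fingers and tin below 0.3 N and linear speed of tin below 0.02 m/s), for 0.2 s.
2. the note block lies in the square tray, released (horizontal distance between notes_mid and square_tray_seat below 0.0125 m and z of notes_mid in the frame of square_tray_seat between 0.013 and 0.017 m and angle between notes_mid's own z axis and vertical below 0.06 rad and contact force between the fingers and notes below 0.3 N and linear speed of notes below 0.02 m/s), for 0.2 s.
3. the calculator lies squarely on the rubber mat, released (horizontal distance between calculator_mid and mat_seat below 0.015 m and z of calculator_mid in the frame of mat_seat between 0.008 and 0.012 m and angle between calculator_mid's own z axis and vertical below 0.06 rad and contact force between the fingers and calculator below 0.3 N and linear speed of calculator below 0.02 m/s and angle between the x axis of calculator_mid and the x axis of mat_seat, either way round below 0.2 rad), for 0.2 s.
4. the pencil case lies in the long tray, released (horizontal distance between case_mid and long_tray_seat below 0.0125 m and z of case_mid in the frame of long_tray_seat between 0.013 and 0.017 m and angle between case_mid's own z axis and vertical below 0.06 rad and contact force between the fingers and case below 0.3 N and linear speed of case below 0.02 m/s and angle between the x axis of case_mid and the x axis of long_tray_seat, either way round below 0.2 rad), for 0.2 s.
At the end, for the whole second after the job is handed in: Tin in dish, note block in square tray, case in long tray, each within 12.5 mm of the centre; calculator within 15 mm of the mat's centre. All flat on their floor (2 mm, 0.06 rad), calculator and case within 0.2 rad of their place's line (either way round), released and at rest (all of step 1 and all of step 2 and all of step 3 and all of step 4); the robot touches nothing.
It fails at once if a thing of the pile is dropped (falls free from more than about 25 mm) ((linear speed of tin above 0.7 m/s and contact force between the fingers and tin below 0.05 N) or (linear speed of notes above 0.7 m/s and contact force between the fingers and notes below 0.05 N) or (linear speed of calculator above 0.7 m/s and contact force between the fingers and calculator below 0.05 N) or (linear speed of case above 0.7 m/s and contact force between the fingers and case below 0.05 N)).
It fails at once if the mouse is pushed out of its place (over 20 mm) (distance of mouse from where it was at the start of the episode above 0.02 m).
It fails at once if the stapler is pushed out of its place (over 20 mm) (distance of stapler from where it was at the start of the episode above 0.02 m).
It also fails if it takes over 115 s, if anything falls off the work surface, if the arm or the gripper's body presses on something with over 40 N, if the wrist force passes 120 N, or if a joint passes its speed limit or range.

### The arm

A 6-joint arm with a two-finger parallel gripper is mounted at the origin on the work surface. World frame = base frame: x ahead of the robot, y to its left, z up, the work surface at z = 0. Lengths are in m, angles in rad, forces in N, time in s.
With the tool pointing down it reaches from about 0.35 to 0.775 m from the base axis. Payload 7.3 kg.
Tool frame: the origin (TCP) lies between the finger pads; the fingertips stand robot.tcp_to_tips ahead of it and the grasp point (between the pads) lies 2 mm behind it (robot.tcp_to_tips is the distance from the TCP to the fingertips, in m); y points along the fingers, x is the direction in which the jaws open and shut, and the axes are right-handed (so a half turn about y gives the same grasp; the last joint's range is limited). The gripper opens to 92 mm and grips with 3 to 60 N. Pads are 19 mm wide; open, the fingers measure 130 mm over their backs; the gripper's body (75 mm by 190 mm) begins 47 mm behind the grasp point.
Start: joints at [-1.267, 0.342, 1.524, -0, 1.275, -0.146], TCP at [0.228, -0.473, 0.244] pointing down, gripper open.
Joint ranges: [-2.53, 2.53], [-0.77, 2.02], [0.04, 2.7], [-1, 4.14], [0.28, 2.66], [-3.11, 3.11]. Speed limits (rad/s): [2.57, 2.57, 3.14, 3.14, 3.14, 3.14].

### API

Orientations are given as [roll, pitch, yaw] about the fixed x, y, z axes, in that order (R = Rz(yaw) Ry(pitch) Rx(roll)).
In Python, from cell import status, read_camera, get_calibration, robot gives the robot as it stands.
- The arm moves only by the shell command python3 -m creep 'ROWS' [FORCE]. ROWS is JSON, a list of rows, each an object of numbers: "dx", "dy", "dz": the shift along the tool's x, y, z in m; "rx", "ry", "rz": the turn, a rotation vector about the tool's x, y, z in rad; "gripper": the opening, from 0 (shut) to 1 (fully open). A call has 1 to 20 rows; each row is the pose to reach, as a shift and turn from the pose commanded when the call began, along the tool's axes at that moment; what a row does not reach only later rows make up. A row lasts 1/8 s, in which the tool goes at most 62.5 mm and 10.7 degrees, less where a joint would pass 70% of its speed; a pose out of reach is approached as far as the arm can. A call with a gripper value outside its range is refused whole. The fingers move at their own pace and stop on an object; FORCE is the grip in N (left out, the last holds). Time passes only in rows, so rows that repeat a pose let the fingers close. It gives the time, the measured TCP pose, the force and the opening at its end, in the units of the state.
- status.observe(): the state, without advancing time (a new reading comes with each control period).
- read_camera(name): name is "scene" or "top" or "wrist"; returns (picture, depth): 400x640x3 uint8, red, green, blue; 400x640 float32, m along the optical axis (not along the pixel's ray), 0 where there is no reading.
- get_calibration(name): a dict with "fx", "fy", "cx", "cy" (pixels), "xyz" and "rotation" of the camera in the world; the wrist camera has in their place "mount" (4x4, takes a point from camera to tool coordinates, whose origin is the TCP and whose axes are the tool frame's). Camera axes: x right, y down, z forward; pixel columns grow to the right and rows downward; lengths in m; the calibration is good to about 2 mm. A picture is of the moment at which its call begins: read the wrist's pose just before it. get_calibration takes no time and is no camera call.
- robot.hand_in(): hands the job in, once; it reports no verdict.
The state is a dict: "time": time; "qpos": joint angles; "qvel": joint speeds; "joint_efforts": joint torques, N m; "tool_pos": TCP position; "tool_rot": TCP orientation; "contact_force": force on the tool from outside, world axes, zero at the start; "torque": the same for the moment, N m; "opening": finger opening in m.
Only numpy, scipy, OpenCV 4.12 (cv2) and the standard library are available. Lean on these libraries where they do the work, as an engineer would, in place of code of your own. Each camera call takes 0.05 s, during which the arm holds its last target.

## Working session

There is one attempt and no reset: what is moved stays moved. The work goes in short steps, Python scripts to look and compute and a shell command to move; the robot and the scene stay as the last step left them, time stands still between calls to the robot, and variables do not carry over. Pictures are saved under pics/ and viewed, and the job is handed in when it is done.

```bash
ls; mkdir -p pics; python3 - <<'E'
from cell import status, read_camera, get_calibration, robot
import cv2,numpy as np
print(status.observe()); print(robot.tcp_to_tips)
for n in("scene","top"):
    p,d=read_camera(n); cv2.imwrite(f"pics/{n}0.png",p[...,::-1]); np.savez(f"/tmp/{n}0.npz",p=p,d=d); print(n,get_calibration(n))
print(get_calibration("wrist"))
E
```

```text
pics
{'time': 0.0, 'qpos': array([-1.26698289e+00,  3.42699883e-01,  1.52499768e+00,  2.27748906e-05,
        1.27538292e+00, -1.46012351e-01]), 'qvel': array([ 1.32231524e-03,  7.00684671e-05,  1.50946349e-03, -2.94433348e-04,
       -7.12197478e-04,  4.61241585e-04]), 'joint_efforts': array([-2.78480002e-03, -4.31240165e+01, -2.44228703e+01,  7.15701445e-02,
        5.59077621e-02, -1.13612714e-04]), 'tool_pos': array([ 0.22818355, -0.47241018,  0.24306354]), 'tool_rot': array([-1.57055831e+00,  1.46882441e-03, -1.12097701e+00]), 'contact_force': array([ 0.33429947, -0.33938008, -0.49532013]), 'torque': array([-0.01720113, -0.01346781,  0.02293361]), 'opening': 0.0917481893878989}
0.017
scene {'fx': 485.0695734740843, 'fy': 485.0695734740843, 'cx': 320.2169006850854, 'cy': 200.7556165155568, 'xyz': array([ 1.23546555, -0.83763672,  0.79197263]), 'rotation': array([-2.1631815 , -0.00785869,  0.71215922])}
top {'fx': 421.9365416719492, 'fy': 421.9365416719492, 'cx': 316.76379256172174, 'cy': 194.64274143301265, 'xyz': array([ 0.39280061, -0.06641079,  1.09789146]), 'rotation': array([-2.99033567, -0.0125574 , -1.56637145])}
{'fx': 310.53190626883105, 'fy': 310.53190626883105, 'cx': 319.6702410139911, 'cy': 197.95595879283377, 'mount': array([[ 9.99999280e-01, -1.12893521e-03, -4.06125760e-04,
        -7.91767711e-04],
       [ 3.43801687e-05, -3.11401730e-01,  9.50278360e-01,
        -1.41263608e-01],
       [-1.19927096e-03, -9.50277690e-01, -3.11401467e-01,
         8.61252735e-02],
       [ 0.00000000e+00,  0.00000000e+00,  0.00000000e+00,
         1.00000000e+00]])}
```

View pics/top0.png

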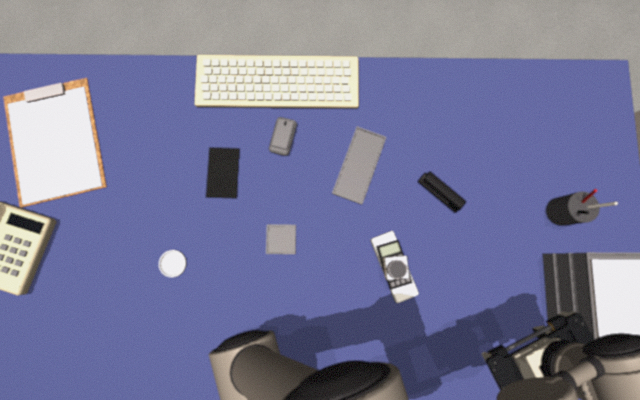

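View pics/scene0.png

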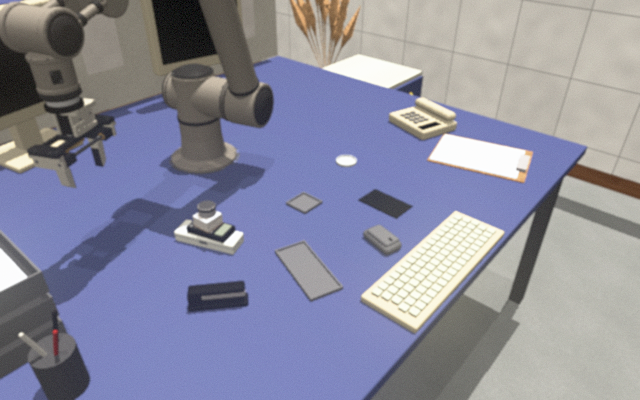

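```bash
cat > h.py <<'E'
import numpy as np,cv2
from scipy.spatial.transform import Rotation as Ro
from cell import status, read_camera, get_calibration, robot
def cam(n,obs=None):
    c=get_calibration(n)
    if n=="wrist":
        M=np.array(c["mount"]); R0=Ro.from_euler("xyz",obs["tool_rot"]).as_matrix()
        return c,R0@M[:3,:3],R0@M[:3,3]+obs["tool_pos"]
    return c,Ro.from_euler("xyz",c["rotation"]).as_matrix(),np.array(c["xyz"])
def ray(k,uv,z):
    c,R,t=k; uv=np.atleast_2d(uv).astype(float)
    d=np.c_[(uv[:,0]-c["cx"])/c["fx"],(uv[:,1]-c["cy"])/c["fy"],np.ones(len(uv))]@R.T
    return t+d*((z-t[2])/d[:,2])[:,None]
def proj(k,P):
    c,R,t=k; q=(np.atleast_2d(P)-t)@R
    return np.c_[c["fx"]*q[:,0]/q[:,2]+c["cx"],c["fy"]*q[:,1]/q[:,2]+c["cy"]]
def pts(k,d,m):
    c,R,t=k; v,u=np.nonzero(m&(d>0)); z=d[v,u]
    return np.c_[(u-c["cx"])/c["fx"]*z,(v-c["cy"])/c["fy"]*z,z]@R.T+t
def blob(m,z,k):
    "largest contour -> min area rect on plane z"
    cs,_=cv2.findContours(m.astype(np.uint8),cv2.RETR_EXTERNAL,cv2.CHAIN_APPROX_NONE)
    c=max(cs,key=cv2.contourArea)[:,0]; W=ray(k,c,z)[:,:2]
    (x,y),(w,h),a=cv2.minAreaRect((W*1000).astype(np.float32))
    if w<h: w,h,a=h,w,a+90
    return c.mean(0).round(1),np.round([x,y,w,h],1),"yaw_long %.3f"%(np.deg2rad((a+90)%180-90))
E
python3 - <<'E'
from h import *
f=np.load("/tmp/top0.npz");p,d=f["p"],f["d"];k=cam("top")
hsv=cv2.cvtColor(p,cv2.COLOR_RGB2HSV); S,V=hsv[...,1],hsv[...,2]
obj=S<110
for n,(x0,y0,x1,y1),z in [("dish",(150,240,195,290),.009),("sq",(255,215,305,265),.009),("mat",(195,140,250,205),.003),("long",(322,120,392,210),.009),("mouse",(262,110,304,162),.015),("stap",(410,165,475,220),.04),("case",(365,225,425,308),.03)]:
    print(n,S[(y0+y1)//2,(x0+x1)//2],V[(y0+y1)//2,(x0+x1)//2],S[y0,x0],V[y0,x0])
    m=np.zeros(S.shape,bool); m[y0:y1,x0:x1]=obj[y0:y1,x0:x1] if n not in("mat","stap") else V[y0:y1,x0:x1]<45
    print(blob(m,z,k))
c=p[215:315,355:435,::-1]; cv2.imwrite("pics/pile0.png",cv2.resize(c,None,fx=6,fy=6,interpolation=cv2.INTER_CUBIC))
m=np.zeros(S.shape,bool); m[225:308,365:425]=1
P=pts(k,d,m); print(np.histogram(P[:,2],np.arange(-.01,.13,.01)))
for a,b in((.097,.12),(.072,.09)):
    q=P[(P[:,2]>a)&(P[:,2]<b)]; print(len(q),q.mean(0),q.min(0),q.max(0))
E
```

```text
dish 4 242 96 165
(array([172. , 264.5]), array([377.8, 287.4, 127.6, 112. ]), 'yaw_long 0.048')
sq 14 177 95 167
(array([279.5, 239.5]), array([442.3,  16.3, 127.1, 125.3]), 'yaw_long -1.565')
mat 11 46 95 161
(array([223.7, 172.9]), array([617.8, 169.2, 127.1,  74.3]), 'yaw_long -0.025')
long 11 159 94 165
(array([356.5, 164.5]), array([ 642.2, -185.6,  241.5,  185.6]), 'yaw_long 0.003')
mouse 16 161 96 167
(array([282.5, 135.5]), array([716.5,  12.7, 139.8, 109.6]), 'yaw_long 0.009')
stap 23 44 95 170
(array([439.1, 193.9]), array([ 558.5, -391.9,  120.8,   22.1]), 'yaw_long 0.869')
case 12 109 98 167
(array([394.5, 266. ]), array([ 377.9, -275.6,  204.9,  150.1]), 'yaw_long -0.013')
(array([2223, 1012,   30,  455,  144,  499,  106,   15,  129,   50,    9,
        291,    1,    0]), array([-0.01,  0.  ,  0.01,  0.02,  0.03,  0.04,  0.05,  0.06,  0.07,
        0.08,  0.09,  0.1 ,  0.11,  0.12,  0.13]))
296 [ 0.37078647 -0.26475831  0.10505335] [ 0.34992339 -0.28707392  0.09802937] [ 0.39130439 -0.24338923  0.11005109]
174 [ 0.38035059 -0.2670865   0.07892786] [ 0.34665824 -0.29622424  0.07225628] [ 0.4008148  -0.24124257  0.08942491]
```

View pics/pile0.png

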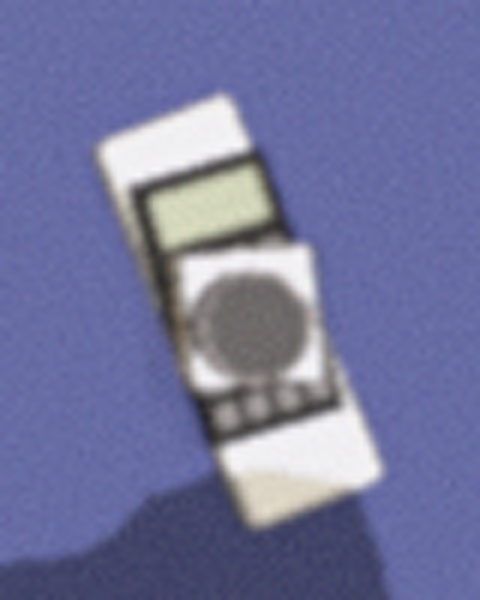

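```bash
python3 - <<'E'
from h import *
f=np.load("/tmp/top0.npz");p,d=f["p"],f["d"];k=cam("top")
pb=cv2.medianBlur(p,3)
hsv=cv2.cvtColor(pb,cv2.COLOR_RGB2HSV); S,V=hsv[...,1],hsv[...,2]
def box(b,m): 
    o=np.zeros(S.shape,bool); x0,y0,x1,y1=b; o[y0:y1,x0:x1]=m[y0:y1,x0:x1]; return o
for n,b,z,m in [("dish",(150,240,195,290),.009,S<50),("sq",(255,215,305,265),.009,S<55),("mat",(195,140,250,205),.003,V<95),("long",(322,120,392,210),.009,S<55),("mouse",(262,110,304,162),.015,S<55),("stap",(410,165,475,220),.04,V<80),
 ("tin",(380,250,412,285),.106,(V<170)&(S<60))]:
    m=box(b,m); n_,l,s,c=cv2.connectedComponentsWithStats(m.astype(np.uint8)); i=1+s[1:,4].argmax()
    print(n,blob(l==i,z,k), ray(k,c[i],z).round(4))
m=box((365,225,425,308),np.ones(S.shape,bool))
P=pts(k,d,m)
for n,a,b in(("tin",.1,.112),("notes",.074,.087),("calc",.044,.056),("case",.024,.036)):
    q=(P[(P[:,2]>a)&(P[:,2]<b)]*1000).astype(np.float32); print(n,len(q),np.median(q[:,2]),cv2.minAreaRect(q[:,:2].copy()))
E
```

```text
dish (array([171.9, 263.1]), array([381.1, 288.4,  70.3,  68.2]), 'yaw_long 0.051') [[0.3807 0.2876 0.009 ]]
sq (array([280.6, 238.7]), array([443.3,  13.4,  77.1,  74.7]), 'yaw_long 0.012') [[0.4438 0.0129 0.009 ]]
mat (array([222.6, 172.5]), array([617.9, 169.2, 134.2,  80.9]), 'yaw_long -0.029') [[0.6175 0.1693 0.003 ]]
long (array([358.9, 165. ]), array([ 640.6, -190.9,  196.1,   85.8]), 'yaw_long -0.351') [[ 0.6388 -0.1902  0.009 ]]
mouse (array([282.5, 136. ]), array([714.2,  12. , 101.3,  57.2]), 'yaw_long -0.238') [[0.7143 0.0123 0.015 ]]
stap (array([441.7, 191.4]), array([ 565.2, -396.9,  126.2,   42.1]), 'yaw_long 0.860') [[ 0.5645 -0.3972  0.04  ]]
tin (array([393.6, 265.1]), array([ 375.4, -261.6,   77.9,   71.5]), 'yaw_long 0.005') [[ 0.37   -0.2605  0.106 ]]
tin 292 105.24393 ((370.653564453125, -265.640380859375), (42.71910858154297, 41.53023147583008), 89.10614776611328)
notes 164 78.62717 ((374.1777038574219, -268.9986877441406), (50.787967681884766, 52.0159912109375), 4.986414432525635)
calc 569 48.2282 ((381.2761535644531, -267.7528381347656), (111.83164978027344, 61.38268280029297), 16.72918128967285)
case 568 28.596626 ((375.6547546386719, -271.916748046875), (169.7184600830078, 64.4219741821289), 21.364355087280273)
```

```bash
cat >> h.py <<'E'
def go(x,y,z,yaw=None):
    o=status.observe(); R=Ro.from_euler("xyz",o["tool_rot"])
    T=Ro.from_euler("xyz",[-np.pi/2,0,o["tool_rot"][2] if yaw is None else yaw])
    s=R.inv().apply(np.array([x,y,z])-o["tool_pos"]); r=(R.inv()*T).as_rotvec()
    print("d",s.round(4),"r",r.round(4))
E
python3 - <<'E'
from h import *
go(.3708,-.2652,.18); go(.3708,-.2652,.105)
E
```

```text
d [-0.1245  0.0633  0.2185] r [-0.0002 -0.     -0.0014]
d [-0.1244  0.1383  0.2185] r [-0.0002 -0.     -0.0014]
```

```bash
python3 -m creep '[{"dx":-0.1245,"dy":0.04,"dz":0.2185,"gripper":1},{"dx":-0.1245,"dy":0.04,"dz":0.2185},{"dx":-0.1245,"dy":0.04,"dz":0.2185},{"dx":-0.1245,"dy":0.04,"dz":0.2185},{"dx":-0.1245,"dy":0.04,"dz":0.2185},{"dx":-0.1245,"dy":0.0633,"dz":0.2185},{"dx":-0.1245,"dy":0.0633,"dz":0.2185},{"dx":-0.1245,"dy":0.0633,"dz":0.2185}]' 15
python3 - <<'E'
from h import *
go(.3708,-.2652,.105)
o=status.observe();p,d=read_camera("wrist"); cv2.imwrite("pics/w1.png",p[...,::-1]); k=cam("wrist",o)
print(proj(k,[.3708,-.2652,.106]).round(0))
E
```

```text
d [-0.1244  0.1383  0.2185] r [-0.0002 -0.     -0.0014]
[[148. -97.]]invalid input at $[0]: expected keys dx, dy, dz, rx, ry, rz, gripper
```

View pics/w1.png

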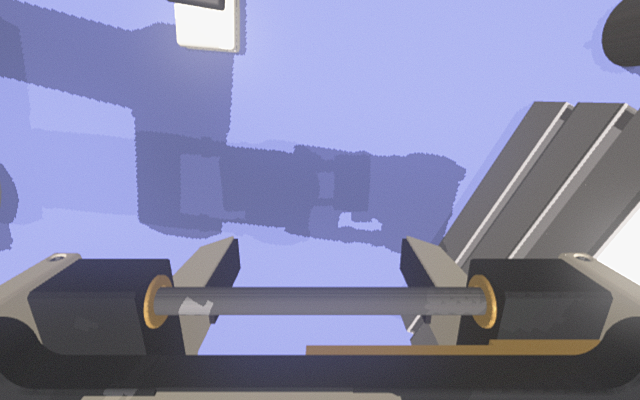

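The picture shows the arm still at the start, with the white case end at about (205,25): the call was refused because every row needs all of its keys.

```bash
python3 -m creep '[{"dx":-0.1245,"dy":0.04,"dz":0.2185,"rx":0,"ry":0,"rz":0,"gripper":1},{"dx":-0.1245,"dy":0.04,"dz":0.2185,"rx":0,"ry":0,"rz":0,"gripper":1},{"dx":-0.1245,"dy":0.04,"dz":0.2185,"rx":0,"ry":0,"rz":0,"gripper":1},{"dx":-0.1245,"dy":0.04,"dz":0.2185,"rx":0,"ry":0,"rz":0,"gripper":1},{"dx":-0.1245,"dy":0.04,"dz":0.2185,"rx":0,"ry":0,"rz":0,"gripper":1},{"dx":-0.1245,"dy":0.0633,"dz":0.2185,"rx":0,"ry":0,"rz":0,"gripper":1},{"dx":-0.1245,"dy":0.0633,"dz":0.2185,"rx":0,"ry":0,"rz":0,"gripper":1},{"dx":-0.1245,"dy":0.0633,"dz":0.2185,"rx":0,"ry":0,"rz":0,"gripper":1}]' 15
python3 - <<'E'
from h import *
go(.3708,-.2652,.105)
o=status.observe();p,d=read_camera("wrist"); cv2.imwrite("pics/w2.png",p[...,::-1]); k=cam("wrist",o)
print(proj(k,[[.3708,-.2652,.106],[.3742,-.269,.08]]).round(0))
E
```

```text
time: 1.15
tool_pos: [0.3708, -0.2666, 0.181]
tool_rot: [-1.571, -0.001, -1.122]
contact_force: [0.7, 0.4, 0.4]
opening: 0.0918
d [-0.0013  0.076   0.0006] r [-0.0001  0.      0.0006]
[[319. 217.]
 [325. 203.]]
```

View pics/w2.png

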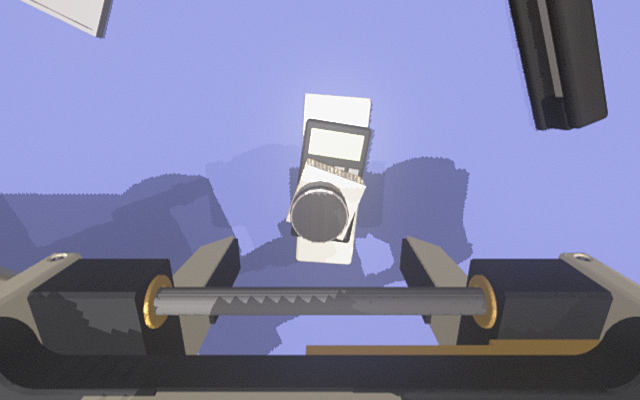

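The tin lid sits at about (319,215) in the wrist view and the prediction was (319,217), so they agree. Going down to grip it.

```bash
python3 -m creep '[{"dx":0,"dy":0.04,"dz":0,"rx":0,"ry":0,"rz":0,"gripper":1},{"dx":0,"dy":0.06,"dz":0,"rx":0,"ry":0,"rz":0,"gripper":1},{"dx":0,"dy":0.075,"dz":0,"rx":0,"ry":0,"rz":0,"gripper":1},{"dx":0,"dy":0.075,"dz":0,"rx":0,"ry":0,"rz":0,"gripper":1},{"dx":0,"dy":0.075,"dz":0,"rx":0,"ry":0,"rz":0,"gripper":0},{"dx":0,"dy":0.075,"dz":0,"rx":0,"ry":0,"rz":0,"gripper":0},{"dx":0,"dy":0.075,"dz":0,"rx":0,"ry":0,"rz":0,"gripper":0},{"dx":0,"dy":0.075,"dz":0,"rx":0,"ry":0,"rz":0,"gripper":0},{"dx":0,"dy":0.075,"dz":0,"rx":0,"ry":0,"rz":0,"gripper":0},{"dx":0,"dy":0.075,"dz":0,"rx":0,"ry":0,"rz":0,"gripper":0}]' 12
```

```text
time: 2.45
tool_pos: [0.371, -0.2657, 0.1055]
tool_rot: [-1.571, -0.0, -1.121]
contact_force: [-0.3, 0.6, 1.3]
opening: 0.0436
```

```bash
python3 -m creep '[{"dx":0,"dy":-0.02,"dz":0,"rx":0,"ry":0,"rz":0,"gripper":0},{"dx":0,"dy":-0.05,"dz":0,"rx":0,"ry":0,"rz":0,"gripper":0},{"dx":0,"dy":-0.05,"dz":0,"rx":0,"ry":0,"rz":0,"gripper":0}]'
python3 - <<'E'
from h import *
go(.381,.2880,.155); 
o=status.observe();p,d=read_camera("wrist"); cv2.imwrite("pics/w3.png",p[...,::-1])
E
```

```text
time: 2.82
tool_pos: [0.3718, -0.2665, 0.157]
tool_rot: [-1.569, -0.004, -1.121]
contact_force: [0.1, -0.1, -0.7]
opening: 0.0439
d [-4.953e-01  4.000e-04  2.494e-01] r [-0.0014  0.      0.004 ]
```

View pics/w3.png

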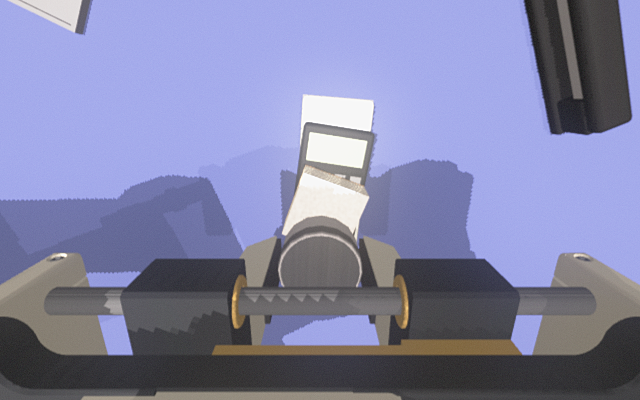

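The tin is held upright between the fingers at about (320,262), and the rest of the pile hasn't moved.

```bash
python3 -m creep '[{"dx":-0.030,"dy":0,"dz":0.015,"rx":0,"ry":0,"rz":0,"gripper":0},{"dx":-0.080,"dy":0,"dz":0.040,"rx":0,"ry":0,"rz":0,"gripper":0},{"dx":-0.130,"dy":0,"dz":0.0655,"rx":0,"ry":0,"rz":0,"gripper":0},{"dx":-0.180,"dy":0,"dz":0.0906,"rx":0,"ry":0,"rz":0,"gripper":0},{"dx":-0.230,"dy":0,"dz":0.1158,"rx":0,"ry":0,"rz":0,"gripper":0},{"dx":-0.280,"dy":0,"dz":0.141,"rx":0,"ry":0,"rz":0,"gripper":0},{"dx":-0.330,"dy":0,"dz":0.166,"rx":0,"ry":0,"rz":0,"gripper":0},{"dx":-0.380,"dy":0,"dz":0.191,"rx":0,"ry":0,"rz":0,"gripper":0},{"dx":-0.430,"dy":0,"dz":0.2165,"rx":0,"ry":0,"rz":0,"gripper":0},{"dx":-0.475,"dy":0,"dz":0.239,"rx":0,"ry":0,"rz":0,"gripper":0},{"dx":-0.4953,"dy":0,"dz":0.2494,"rx":0,"ry":0,"rz":0,"gripper":0},{"dx":-0.4953,"dy":0,"dz":0.2494,"rx":0,"ry":0,"rz":0,"gripper":0},{"dx":-0.4953,"dy":0,"dz":0.2494,"rx":0,"ry":0,"rz":0,"gripper":0},{"dx":-0.4953,"dy":0,"dz":0.2494,"rx":0,"ry":0,"rz":0,"gripper":0}]'
python3 - <<'E'
from h import *
go(.381,.2880,.0295); 
o=status.observe();p,d=read_camera("wrist"); cv2.imwrite("pics/w4.png",p[...,::-1]); print(proj(cam("wrist",o),[.381,.288,.009]))
E
```

```text
time: 4.62
tool_pos: [0.3801, 0.2877, 0.1551]
tool_rot: [-1.572, -0.0, -1.122]
contact_force: [-0.4, -0.3, -0.2]
opening: 0.0438
d [1.000e-04 1.256e-01 1.000e-03] r [ 0.0009 -0.      0.0003]
[[320.69939765 188.99903915]]
```

View pics/w4.png

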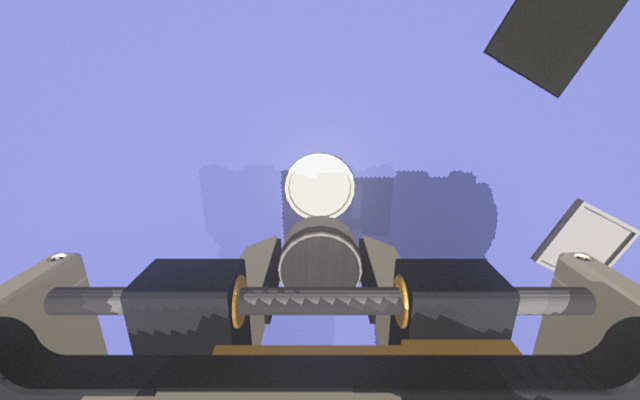

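The dish is at (320,187) against a predicted (321,189), which is good. Lowering the tin.

```bash
python3 -m creep '[{"dx":0,"dy":0.03,"dz":0.001,"rx":0,"ry":0,"rz":0,"gripper":0},{"dx":0,"dy":0.07,"dz":0.001,"rx":0,"ry":0,"rz":0,"gripper":0},{"dx":0,"dy":0.1,"dz":0.001,"rx":0,"ry":0,"rz":0,"gripper":0},{"dx":0,"dy":0.115,"dz":0.001,"rx":0,"ry":0,"rz":0,"gripper":0},{"dx":0,"dy":0.12,"dz":0.001,"rx":0,"ry":0,"rz":0,"gripper":0},{"dx":0,"dy":0.123,"dz":0.001,"rx":0,"ry":0,"rz":0,"gripper":0},{"dx":0,"dy":0.125,"dz":0.001,"rx":0,"ry":0,"rz":0,"gripper":0},{"dx":0,"dy":0.1255,"dz":0.001,"rx":0,"ry":0,"rz":0,"gripper":0},{"dx":0,"dy":0.1255,"dz":0.001,"rx":0,"ry":0,"rz":0,"gripper":0}]'
```

```text
time: 5.8
tool_pos: [0.3812, 0.2893, 0.0302]
tool_rot: [-1.57, -0.0, -1.121]
contact_force: [-0.0, 0.7, -0.7]
opening: 0.0434
```

```bash
python3 -m creep '[{"dx":0,"dy":0.0005,"dz":0,"rx":0,"ry":0,"rz":0,"gripper":0},{"dx":0,"dy":0.0005,"dz":0,"rx":0,"ry":0,"rz":0,"gripper":0},{"dx":0,"dy":0.0005,"dz":0,"rx":0,"ry":0,"rz":0,"gripper":0.6},{"dx":0,"dy":0.0005,"dz":0,"rx":0,"ry":0,"rz":0,"gripper":0.8},{"dx":0,"dy":0.0005,"dz":0,"rx":0,"ry":0,"rz":0,"gripper":1},{"dx":0,"dy":0.0005,"dz":0,"rx":0,"ry":0,"rz":0,"gripper":1},{"dx":0,"dy":0.0005,"dz":0,"rx":0,"ry":0,"rz":0,"gripper":1},{"dx":0,"dy":0.0005,"dz":0,"rx":0,"ry":0,"rz":0,"gripper":1},{"dx":0,"dy":-0.03,"dz":0,"rx":0,"ry":0,"rz":0,"gripper":1},{"dx":0,"dy":-0.08,"dz":0,"rx":0,"ry":0,"rz":0,"gripper":1},{"dx":0,"dy":-0.12,"dz":0,"rx":0,"ry":0,"rz":0,"gripper":1},{"dx":0,"dy":-0.12,"dz":0,"rx":0,"ry":0,"rz":0,"gripper":1}]'
python3 - <<'E'
from h import *
p,d=read_camera("wrist"); cv2.imwrite("pics/w5.png",p[...,::-1])
go(.3742,-.269,.155,np.deg2rad(5-90))
E
```

```text
time: 7.3
tool_pos: [0.3827, 0.2901, 0.1528]
tool_rot: [-1.564, 0.0, -1.121]
contact_force: [-0.3, -0.0, -0.2]
opening: 0.0918
d [ 0.4997 -0.0048 -0.2495] r [-0.0029  0.3626 -0.0005]
```

View pics/w5.png

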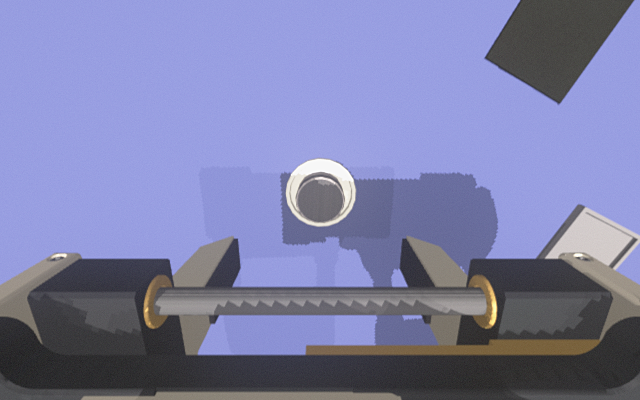

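```bash
python3 - <<'E'
from h import *
o=status.observe(); k=cam("wrist",o)
print(ray(k,[321,200],.03),ray(k,[321,192.5],.009))
f=read_camera("top"); p=cv2.medianBlur(f[0],3); cv2.imwrite("pics/t1.png",cv2.resize(p[240:290,145:200,::-1],None,fx=8,fy=8)); kt=cam("top")
hsv=cv2.cvtColor(p,cv2.COLOR_RGB2HSV); V=hsv[...,2]
q=pts(kt,f[1],np.ones_like(V,bool)); q=q[(q[:,2]>.024)&(q[:,2]<.04)&(abs(q[:,0]-.38)<.05)&(abs(q[:,1]-.288)<.05)]
print(len(q),q.mean(0),q.min(0),q.max(0))
E
```

```text
[[0.38047754 0.28868013 0.03      ]] [[0.38103017 0.28885304 0.009     ]]
51 [0.36628847 0.28463092 0.02911871] [0.3591145  0.26788263 0.02442219] [0.3885682  0.30827628 0.03329389]
```

View pics/t1.png

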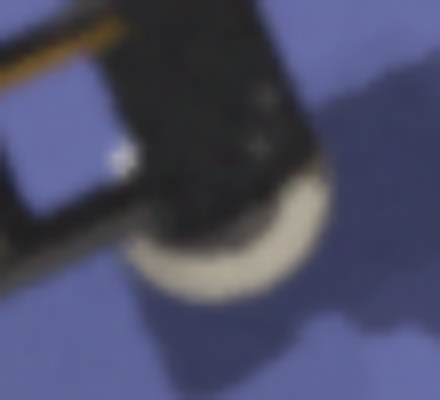

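The tin is within 1 mm of the dish centre and flat; the gripper hides part of it in the top view. Now the note block.

```bash
python3 -m creep '[{"dx":0.03,"dy":0,"dz":-0.015,"rx":0,"ry":0.05,"rz":0,"gripper":1},{"dx":0.08,"dy":0,"dz":-0.04,"rx":0,"ry":0.1,"rz":0,"gripper":1},{"dx":0.13,"dy":0,"dz":-0.065,"rx":0,"ry":0.15,"rz":0,"gripper":1},{"dx":0.18,"dy":0,"dz":-0.09,"rx":0,"ry":0.2,"rz":0,"gripper":1},{"dx":0.23,"dy":0,"dz":-0.115,"rx":0,"ry":0.25,"rz":0,"gripper":1},{"dx":0.28,"dy":0,"dz":-0.14,"rx":0,"ry":0.3,"rz":0,"gripper":1},{"dx":0.33,"dy":0,"dz":-0.165,"rx":0,"ry":0.35,"rz":0,"gripper":1},{"dx":0.38,"dy":0,"dz":-0.19,"rx":0,"ry":0.363,"rz":0,"gripper":1},{"dx":0.43,"dy":0,"dz":-0.215,"rx":0,"ry":0.363,"rz":0,"gripper":1},{"dx":0.48,"dy":-0.005,"dz":-0.24,"rx":0,"ry":0.363,"rz":0,"gripper":1},{"dx":0.5,"dy":-0.005,"dz":-0.2495,"rx":0,"ry":0.363,"rz":0,"gripper":1},{"dx":0.5,"dy":-0.005,"dz":-0.2495,"rx":0,"ry":0.363,"rz":0,"gripper":1},{"dx":0.5,"dy":-0.005,"dz":-0.2495,"rx":0,"ry":0.363,"rz":0,"gripper":1}]'
python3 - <<'E'
from h import *
o=status.observe();p,d=read_camera("wrist"); cv2.imwrite("pics/w6.png",p[...,::-1]); k=cam("wrist",o)
c,s=np.cos(np.deg2rad(5)),np.sin(np.deg2rad(5))
print(proj(k,[[.3742+c*a-s*b,-.269+s*a+c*b,.08] for a in(-.0255,.0255) for b in(-.0255,.0255)]).round())
go(.3742,-.269,.077,np.deg2rad(5-90))
E
```

```text
time: 9.02
tool_pos: [0.3733, -0.2678, 0.1541]
tool_rot: [-1.572, 0.002, -1.483]
contact_force: [-0.4, 0.6, 0.5]
opening: 0.0918
[[356. 247.]
 [290. 247.]
 [359. 183.]
 [288. 183.]]
d [0.0014 0.0773 0.0006] r [ 0.0011  0.0009 -0.0016]
```

View pics/w6.png

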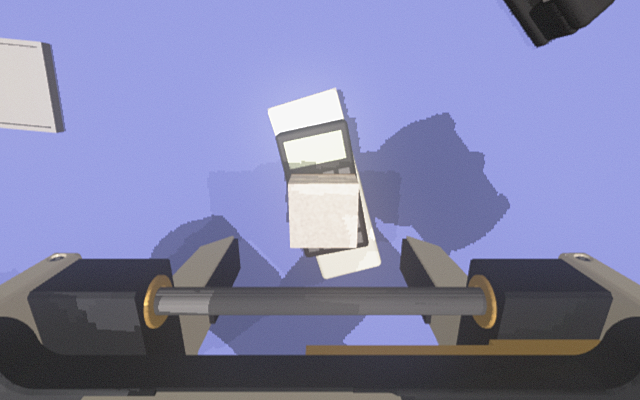

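The corners of the note block, (290,248), (357,247), (358,183) and (288,182), match the prediction within a pixel or two. Gripping.

```bash
python3 -m creep '[{"dx":0.001,"dy":0.04,"dz":0,"rx":0,"ry":0,"rz":0,"gripper":1},{"dx":0.001,"dy":0.065,"dz":0,"rx":0,"ry":0,"rz":0,"gripper":1},{"dx":0.001,"dy":0.077,"dz":0,"rx":0,"ry":0,"rz":0,"gripper":1},{"dx":0.001,"dy":0.077,"dz":0,"rx":0,"ry":0,"rz":0,"gripper":1},{"dx":0.001,"dy":0.077,"dz":0,"rx":0,"ry":0,"rz":0,"gripper":0},{"dx":0.001,"dy":0.077,"dz":0,"rx":0,"ry":0,"rz":0,"gripper":0},{"dx":0.001,"dy":0.077,"dz":0,"rx":0,"ry":0,"rz":0,"gripper":0},{"dx":0.001,"dy":0.077,"dz":0,"rx":0,"ry":0,"rz":0,"gripper":0},{"dx":0.001,"dy":0.077,"dz":0,"rx":0,"ry":0,"rz":0,"gripper":0},{"dx":0.001,"dy":0.077,"dz":0,"rx":0,"ry":0,"rz":0,"gripper":0}]' 12
python3 -m creep '[{"dx":0,"dy":-0.02,"dz":0,"rx":0,"ry":0,"rz":0,"gripper":0},{"dx":0,"dy":-0.05,"dz":0,"rx":0,"ry":0,"rz":0,"gripper":0},{"dx":0,"dy":-0.07,"dz":0,"rx":0,"ry":0,"rz":0,"gripper":0},{"dx":0,"dy":-0.07,"dz":0,"rx":0,"ry":0,"rz":0,"gripper":0}]'
python3 - <<'E'
from h import *
o=status.observe();p,d=read_camera("wrist"); cv2.imwrite("pics/w7.png",p[...,::-1])
go(.4433,.0132,.12,.012-np.pi/2)
E
```

```text
time: 10.32
tool_pos: [0.3739, -0.2706, 0.0781]
tool_rot: [-1.571, -0.0, -1.484]
contact_force: [-1.2, 0.5, 2.2]
opening: 0.0511
time: 10.82
tool_pos: [0.3744, -0.2711, 0.1489]
tool_rot: [-1.569, -0.002, -1.484]
contact_force: [0.2, 0.1, -0.9]
opening: 0.0509
d [-0.2767  0.0277  0.0937] r [-0.0005  0.0748  0.0006]
```

View pics/w7.png

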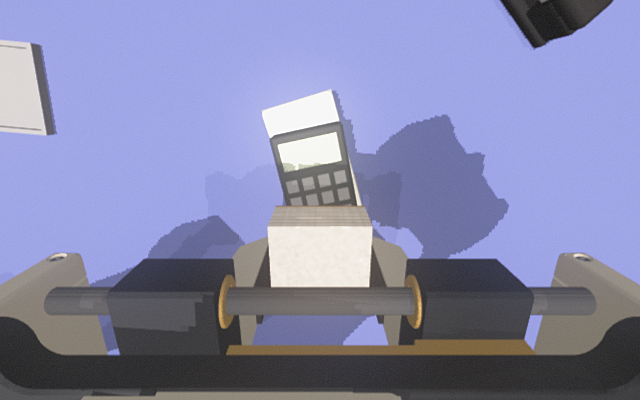

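The block is held square between the fingers at about (320,250), and the calculator below still lies as before. Carrying the block to the square tray at height.

```bash
python3 -m creep '[{"dx":-0.03,"dy":0,"dz":0.01,"rx":0,"ry":0.02,"rz":0,"gripper":0},{"dx":-0.08,"dy":0,"dz":0.027,"rx":0,"ry":0.04,"rz":0,"gripper":0},{"dx":-0.13,"dy":0,"dz":0.044,"rx":0,"ry":0.06,"rz":0,"gripper":0},{"dx":-0.18,"dy":0,"dz":0.061,"rx":0,"ry":0.075,"rz":0,"gripper":0},{"dx":-0.23,"dy":0,"dz":0.078,"rx":0,"ry":0.075,"rz":0,"gripper":0},{"dx":-0.265,"dy":0,"dz":0.09,"rx":0,"ry":0.075,"rz":0,"gripper":0},{"dx":-0.2767,"dy":0,"dz":0.0937,"rx":0,"ry":0.075,"rz":0,"gripper":0},{"dx":-0.2767,"dy":0,"dz":0.0937,"rx":0,"ry":0.075,"rz":0,"gripper":0},{"dx":-0.2767,"dy":0,"dz":0.0937,"rx":0,"ry":0.075,"rz":0,"gripper":0}]'
python3 - <<'E'
from h import *
o=status.observe();p,d=read_camera("wrist"); cv2.imwrite("pics/w8.png",p[...,::-1]); k=cam("wrist",o)
print(proj(k,[[.4433+a,.0132+b,.009] for a in(-.0375,.0375) for b in(-.0375,.0375)]).round())
go(.4433,.0132,.0315,.012-np.pi/2)
E
```

```text
time: 12.0
tool_pos: [0.4429, 0.0122, 0.1475]
tool_rot: [-1.572, -0.0, -1.56]
contact_force: [-0.8, 1.2, 0.4]
opening: 0.051
[[358. 228.]
 [281. 228.]
 [362. 152.]
 [279. 151.]]
d [-0.001   0.1162  0.0004] r [ 0.0006 -0.0017  0.0002]
```

View pics/w8.png

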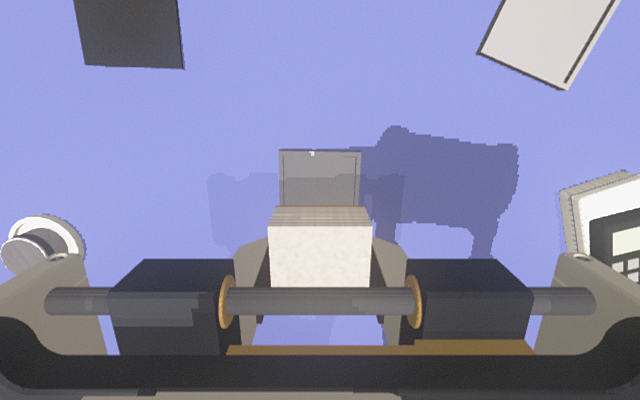

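The tray's far edge, (279–361,150), matches the prediction. Lowering the block.

```bash
python3 -m creep '[{"dx":-0.001,"dy":0.03,"dz":0,"rx":0,"ry":0,"rz":0,"gripper":0},{"dx":-0.001,"dy":0.07,"dz":0,"rx":0,"ry":0,"rz":0,"gripper":0},{"dx":-0.001,"dy":0.095,"dz":0,"rx":0,"ry":0,"rz":0,"gripper":0},{"dx":-0.001,"dy":0.106,"dz":0,"rx":0,"ry":0,"rz":0,"gripper":0},{"dx":-0.001,"dy":0.111,"dz":0,"rx":0,"ry":0,"rz":0,"gripper":0},{"dx":-0.001,"dy":0.1135,"dz":0,"rx":0,"ry":0,"rz":0,"gripper":0},{"dx":-0.001,"dy":0.115,"dz":0,"rx":0,"ry":0,"rz":0,"gripper":0},{"dx":-0.001,"dy":0.1155,"dz":0,"rx":0,"ry":0,"rz":0,"gripper":0},{"dx":-0.001,"dy":0.1155,"dz":0,"rx":0,"ry":0,"rz":0,"gripper":0}]'
```

```text
time: 13.18
tool_pos: [0.4434, 0.0143, 0.0327]
tool_rot: [-1.57, -0.0, -1.559]
contact_force: [-0.5, -0.4, -0.6]
opening: 0.0509
```

```bash
python3 -m creep '[{"dx":0,"dy":0.0005,"dz":0,"rx":0,"ry":0,"rz":0,"gripper":0},{"dx":0,"dy":0.0005,"dz":0,"rx":0,"ry":0,"rz":0,"gripper":0},{"dx":0,"dy":0.0005,"dz":0,"rx":0,"ry":0,"rz":0,"gripper":0.65},{"dx":0,"dy":0.0005,"dz":0,"rx":0,"ry":0,"rz":0,"gripper":0.8},{"dx":0,"dy":0.0005,"dz":0,"rx":0,"ry":0,"rz":0,"gripper":1},{"dx":0,"dy":0.0005,"dz":0,"rx":0,"ry":0,"rz":0,"gripper":1},{"dx":0,"dy":0.0005,"dz":0,"rx":0,"ry":0,"rz":0,"gripper":1},{"dx":0,"dy":-0.03,"dz":0,"rx":0,"ry":0,"rz":0,"gripper":1},{"dx":0,"dy":-0.08,"dz":0,"rx":0,"ry":0,"rz":0,"gripper":1},{"dx":0,"dy":-0.12,"dz":0,"rx":0,"ry":0,"rz":0,"gripper":1},{"dx":0,"dy":-0.12,"dz":0,"rx":0,"ry":0,"rz":0,"gripper":1}]'
python3 - <<'E'
from h import *
o=status.observe();p,d=read_camera("wrist"); cv2.imwrite("pics/w9.png",p[...,::-1]); k=cam("wrist",o)
m=np.zeros(d.shape,bool); m[150:245,240:400]=1
q=pts(k,d,m); q=(q[(q[:,2]>.028)&(q[:,2]<.042)]*1000).astype(np.float32); print(np.median(q[:,2]),np.percentile(q[:,2],[5,95]),cv2.minAreaRect(q[:,:2].copy()))
p,d=read_camera("top"); kt=cam("top"); cv2.imwrite("pics/t2.png",p[...,::-1])
P=pts(kt,d,np.ones(d.shape,bool)); P=P[(abs(P[:,0]-.378)<.12)&(abs(P[:,1]+.27)<.1)]
for n,a,b in(("calc",.044,.056),("case",.024,.036)):
    q=(P[(P[:,2]>a)&(P[:,2]<b)]*1000).astype(np.float32); print(n,len(q),np.median(q[:,2]),cv2.minAreaRect(q[:,:2].copy()))
go(.381,-.268,.12,np.deg2rad(16.7-90))
E
```

```text
time: 14.55
tool_pos: [0.445, 0.014, 0.1551]
tool_rot: [-1.564, -0.001, -1.559]
contact_force: [0.3, -0.4, -0.3]
opening: 0.0918
34.17514 [32.95296879 35.25153503] ((443.7587890625, 15.801154136657715), (51.772090911865234, 51.22699737548828), 0.6678703427314758)
calc 1039 47.96042 ((381.8973693847656, -269.5560607910156), (111.98674011230469, 58.30018997192383), 17.21027183532715)
case 566 28.675306 ((375.86480712890625, -272.12689208984375), (169.2114715576172, 64.22418212890625), 21.77765464782715)
d [ 0.2815  0.0323 -0.0653] r [-2.000e-04 -2.797e-01  1.000e-04]
```

View pics/w9.png

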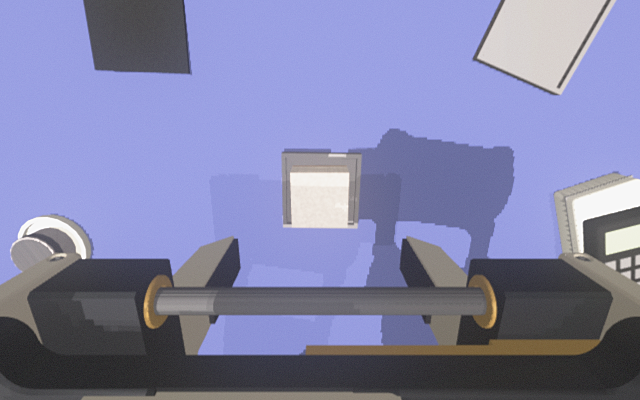

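View pics/t2.png

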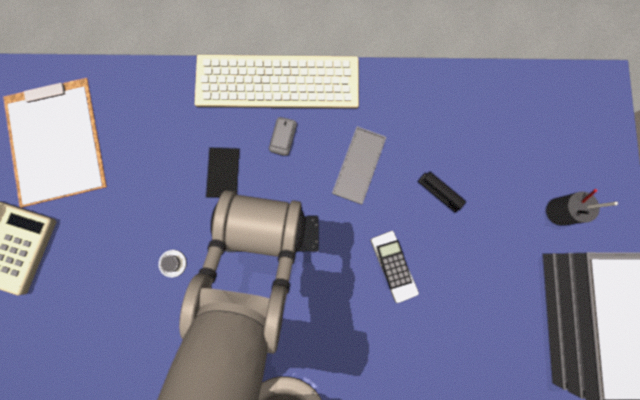

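The note block is flat in its tray about 2.5 mm off centre, and the tin sits central in the dish at (172,263). Next, the calculator.

```bash
python3 -m creep '[{"dx":0.03,"dy":0,"dz":-0.01,"rx":0,"ry":-0.04,"rz":0,"gripper":1},{"dx":0.08,"dy":0,"dz":-0.02,"rx":0,"ry":-0.1,"rz":0,"gripper":1},{"dx":0.13,"dy":0,"dz":-0.03,"rx":0,"ry":-0.16,"rz":0,"gripper":1},{"dx":0.18,"dy":0,"dz":-0.042,"rx":0,"ry":-0.22,"rz":0,"gripper":1},{"dx":0.23,"dy":0,"dz":-0.053,"rx":0,"ry":-0.28,"rz":0,"gripper":1},{"dx":0.27,"dy":0.01,"dz":-0.064,"rx":0,"ry":-0.286,"rz":0,"gripper":1},{"dx":0.283,"dy":0.02,"dz":-0.064,"rx":0,"ry":-0.286,"rz":0,"gripper":1},{"dx":0.283,"dy":0.02,"dz":-0.064,"rx":0,"ry":-0.286,"rz":0,"gripper":1},{"dx":0.283,"dy":0.02,"dz":-0.064,"rx":0,"ry":-0.286,"rz":0,"gripper":1}]'
python3 - <<'E'
from h import *
o=status.observe();p,d=read_camera("wrist"); cv2.imwrite("pics/w10.png",p[...,::-1]); k=cam("wrist",o)
m=np.zeros(d.shape,bool); m[50:245,240:400]=1
q=pts(k,d,m); q=(q[(q[:,2]>.045)&(q[:,2]<.056)]*1000).astype(np.float32); print(len(q),np.median(q[:,2]),np.percentile(q[:,2],[5,95]),cv2.minAreaRect(q[:,:2].copy()))
go(.3815,-.2692,.053,np.deg2rad(17-90))
E
```

```text
time: 15.78
tool_pos: [0.3827, -0.2681, 0.132]
tool_rot: [-1.571, 0.001, -1.272]
contact_force: [-0.1, -0.4, 0.3]
opening: 0.092
7810 49.223698 [47.42819099 50.83351841] ((396.21240234375, -264.87725830078125), (82.5891342163086, 58.086334228515625), 17.028316497802734)
d [ 0.0007  0.0793 -0.0016] r [ 0.0002  0.0026 -0.0007]
```

View pics/w10.png

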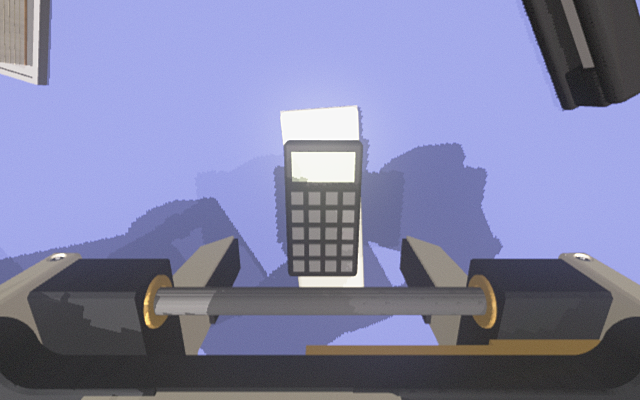

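The calculator spans (286–361, 141–275) and lies square to the jaws, so I go down on it.

```bash
python3 -m creep '[{"dx":0.001,"dy":0.035,"dz":-0.001,"rx":0,"ry":0,"rz":0,"gripper":1},{"dx":0.001,"dy":0.065,"dz":-0.001,"rx":0,"ry":0,"rz":0,"gripper":1},{"dx":0.001,"dy":0.079,"dz":-0.001,"rx":0,"ry":0,"rz":0,"gripper":1},{"dx":0.001,"dy":0.079,"dz":-0.001,"rx":0,"ry":0,"rz":0,"gripper":1},{"dx":0.001,"dy":0.079,"dz":-0.001,"rx":0,"ry":0,"rz":0,"gripper":0},{"dx":0.001,"dy":0.079,"dz":-0.001,"rx":0,"ry":0,"rz":0,"gripper":0},{"dx":0.001,"dy":0.079,"dz":-0.001,"rx":0,"ry":0,"rz":0,"gripper":0},{"dx":0.001,"dy":0.079,"dz":-0.001,"rx":0,"ry":0,"rz":0,"gripper":0},{"dx":0.001,"dy":0.079,"dz":-0.001,"rx":0,"ry":0,"rz":0,"gripper":0},{"dx":0.001,"dy":0.079,"dz":-0.001,"rx":0,"ry":0,"rz":0,"gripper":0}]' 20
python3 -m creep '[{"dx":0,"dy":-0.02,"dz":0,"rx":0,"ry":0,"rz":0,"gripper":0},{"dx":0,"dy":-0.05,"dz":0,"rx":0,"ry":0,"rz":0,"gripper":0},{"dx":0,"dy":-0.07,"dz":0,"rx":0,"ry":0,"rz":0,"gripper":0},{"dx":0,"dy":-0.07,"dz":0,"rx":0,"ry":0,"rz":0,"gripper":0}]'
python3 - <<'E'
from h import *
o=status.observe();p,d=read_camera("wrist"); cv2.imwrite("pics/w11.png",p[...,::-1])
go(.6178,.1693,.123,-.027-np.pi/2)
E
```

```text
time: 17.08
tool_pos: [0.382, -0.2709, 0.0537]
tool_rot: [-1.571, -0.0, -1.273]
contact_force: [-1.0, 1.4, 6.4]
opening: 0.0576
time: 17.58
tool_pos: [0.3824, -0.2712, 0.1242]
tool_rot: [-1.57, -0.002, -1.273]
contact_force: [-1.2, 0.4, -1.8]
opening: 0.0579
d [-3.514e-01  1.000e-04  3.547e-01] r [-3.000e-04  3.248e-01  4.000e-04]
```

View pics/w11.png

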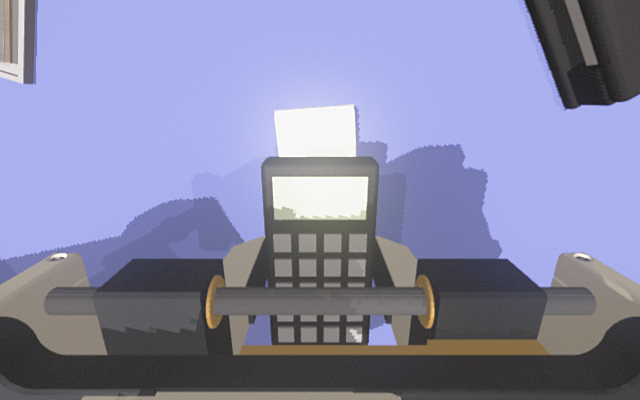

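The calculator is held level and square at (265–378, 157–343), with the case left behind it. Carrying it to the mat.

```bash
python3 -m creep '[{"dx":-0.015,"dy":0,"dz":0.015,"rx":0,"ry":0.03,"rz":0,"gripper":0},{"dx":-0.045,"dy":0,"dz":0.045,"rx":0,"ry":0.07,"rz":0,"gripper":0},{"dx":-0.08,"dy":0,"dz":0.08,"rx":0,"ry":0.1,"rz":0,"gripper":0},{"dx":-0.115,"dy":0,"dz":0.116,"rx":0,"ry":0.13,"rz":0,"gripper":0},{"dx":-0.15,"dy":0,"dz":0.151,"rx":0,"ry":0.16,"rz":0,"gripper":0},{"dx":-0.185,"dy":0,"dz":0.187,"rx":0,"ry":0.19,"rz":0,"gripper":0},{"dx":-0.22,"dy":0,"dz":0.222,"rx":0,"ry":0.22,"rz":0,"gripper":0},{"dx":-0.255,"dy":0,"dz":0.257,"rx":0,"ry":0.25,"rz":0,"gripper":0},{"dx":-0.29,"dy":0,"dz":0.293,"rx":0,"ry":0.28,"rz":0,"gripper":0},{"dx":-0.32,"dy":0,"dz":0.323,"rx":0,"ry":0.31,"rz":0,"gripper":0},{"dx":-0.34,"dy":0,"dz":0.343,"rx":0,"ry":0.325,"rz":0,"gripper":0},{"dx":-0.3514,"dy":0,"dz":0.3547,"rx":0,"ry":0.325,"rz":0,"gripper":0},{"dx":-0.3514,"dy":0,"dz":0.3547,"rx":0,"ry":0.325,"rz":0,"gripper":0},{"dx":-0.3514,"dy":0,"dz":0.3547,"rx":0,"ry":0.325,"rz":0,"gripper":0}]'
python3 - <<'E'
from h import *
o=status.observe();p,d=read_camera("wrist"); cv2.imwrite("pics/w12.png",p[...,::-1]); k=cam("wrist",o)
A=-.027;c,s=np.cos(A),np.sin(A)
print(proj(k,[[.6178+c*a-s*b,.1693+s*a+c*b,.003] for a in(-.068,.068) for b in(-.041,.041)]).round())
go(.6178,.1693,.0262,A-np.pi/2)
E
```

```text
time: 19.38
tool_pos: [0.6173, 0.1682, 0.1229]
tool_rot: [-1.572, -0.001, -1.599]
contact_force: [0.1, -0.2, -1.2]
opening: 0.0576
[[363. 265.]
 [277. 265.]
 [370. 118.]
 [269. 118.]]
d [-0.0012  0.0969  0.0004] r [ 0.0008 -0.0012  0.0005]
```

View pics/w12.png

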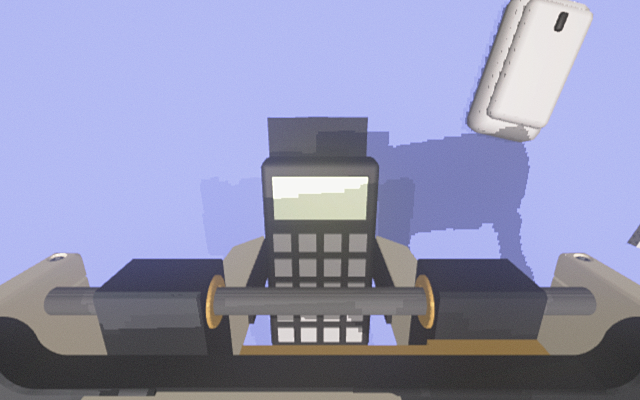

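The mat's far edge, (268–368,117), matches the prediction. Lowering.

```bash
python3 -m creep '[{"dx":-0.001,"dy":0.03,"dz":0,"rx":0,"ry":0,"rz":0,"gripper":0},{"dx":-0.001,"dy":0.06,"dz":0,"rx":0,"ry":0,"rz":0,"gripper":0},{"dx":-0.001,"dy":0.08,"dz":0,"rx":0,"ry":0,"rz":0,"gripper":0},{"dx":-0.001,"dy":0.089,"dz":0,"rx":0,"ry":0,"rz":0,"gripper":0},{"dx":-0.001,"dy":0.093,"dz":0,"rx":0,"ry":0,"rz":0,"gripper":0},{"dx":-0.001,"dy":0.0955,"dz":0,"rx":0,"ry":0,"rz":0,"gripper":0},{"dx":-0.001,"dy":0.0965,"dz":0,"rx":0,"ry":0,"rz":0,"gripper":0},{"dx":-0.001,"dy":0.097,"dz":0,"rx":0,"ry":0,"rz":0,"gripper":0},{"dx":-0.001,"dy":0.097,"dz":0,"rx":0,"ry":0,"rz":0,"gripper":0}]'
```

```text
time: 20.55
tool_pos: [0.6182, 0.1703, 0.0268]
tool_rot: [-1.57, 0.0, -1.598]
contact_force: [0.4, 0.6, -0.1]
opening: 0.0578
```

```bash
python3 -m creep '[{"dx":0,"dy":0.0005,"dz":0,"rx":0,"ry":0,"rz":0,"gripper":0},{"dx":0,"dy":0.0005,"dz":0,"rx":0,"ry":0,"rz":0,"gripper":0},{"dx":0,"dy":0.0005,"dz":0,"rx":0,"ry":0,"rz":0,"gripper":0.7},{"dx":0,"dy":0.0005,"dz":0,"rx":0,"ry":0,"rz":0,"gripper":0.85},{"dx":0,"dy":0.0005,"dz":0,"rx":0,"ry":0,"rz":0,"gripper":1},{"dx":0,"dy":0.0005,"dz":0,"rx":0,"ry":0,"rz":0,"gripper":1},{"dx":0,"dy":0.0005,"dz":0,"rx":0,"ry":0,"rz":0,"gripper":1},{"dx":0,"dy":-0.03,"dz":0,"rx":0,"ry":0,"rz":0,"gripper":1},{"dx":0,"dy":-0.08,"dz":0,"rx":0,"ry":0,"rz":0,"gripper":1},{"dx":0,"dy":-0.13,"dz":0,"rx":0,"ry":0,"rz":0,"gripper":1},{"dx":0,"dy":-0.13,"dz":0,"rx":0,"ry":0,"rz":0,"gripper":1}]'
python3 - <<'E'
from h import *
o=status.observe();p,d=read_camera("wrist"); cv2.imwrite("pics/w13.png",p[...,::-1]); k=cam("wrist",o)
m=np.zeros(d.shape,bool); m[50:255,240:400]=1
q=pts(k,d,m); q=(q[(q[:,2]>.018)&(q[:,2]<.03)]*1000).astype(np.float32); print(len(q),np.median(q[:,2]),np.percentile(q[:,2],[5,95]),cv2.minAreaRect(q[:,:2].copy()))
p,d=read_camera("top"); kt=cam("top"); cv2.imwrite("pics/t3.png",p[...,::-1])
P=pts(kt,d,np.ones(d.shape,bool)); P=P[(abs(P[:,0]-.378)<.12)&(abs(P[:,1]+.27)<.1)]
q=(P[(P[:,2]>.022)&(P[:,2]<.036)]*1000).astype(np.float32); print(len(q),np.median(q[:,2]),cv2.minAreaRect(q[:,:2].copy()))
go(.3765,-.2715,.12,np.deg2rad(21.6-90))
E
```

```text
time: 21.92
tool_pos: [0.6203, 0.1707, 0.1615]
tool_rot: [-1.561, 0.002, -1.598]
contact_force: [-0.2, 0.6, 0.3]
opening: 0.0916
6752 22.193003 [20.37702961 23.86798277] ((619.0562133789062, 171.86756896972656), (58.012367248535156, 110.30175018310547), 88.3335952758789)
1636 28.857525 ((376.6290588378906, -273.73065185546875), (169.73846435546875, 61.016700744628906), 21.090999603271484)
d [ 0.4482  0.0364 -0.2292] r [-6.000e-04 -4.041e-01  1.000e-04]
```

View pics/w13.png

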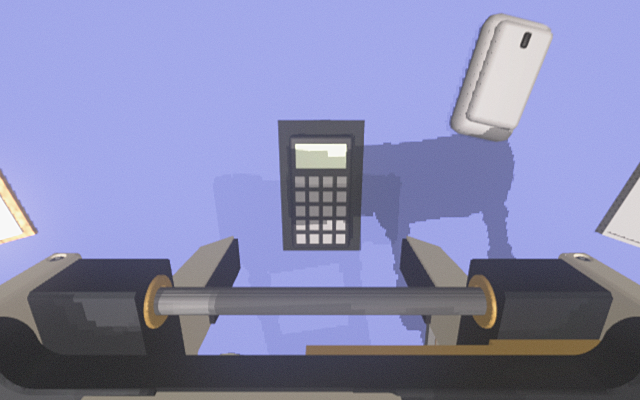

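View pics/t3.png

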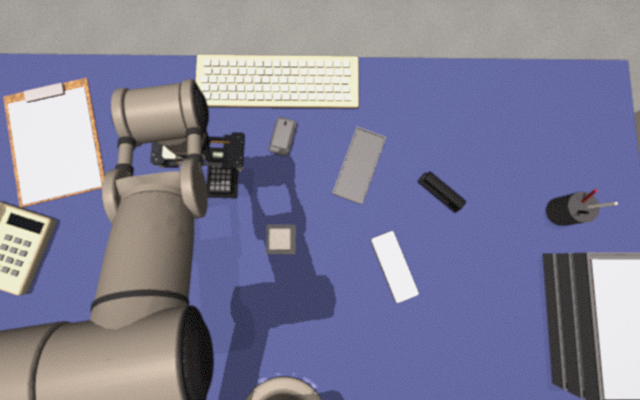

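The calculator lies on the mat within about 3 mm and 2 mrad of the line. The case, now bare, is at (395,267). Moving over it.

```bash
python3 -m creep '[{"dx":0.02,"dy":0,"dz":-0.01,"rx":0,"ry":-0.03,"rz":0,"gripper":1},{"dx":0.06,"dy":0,"dz":-0.03,"rx":0,"ry":-0.07,"rz":0,"gripper":1},{"dx":0.105,"dy":0,"dz":-0.053,"rx":0,"ry":-0.11,"rz":0,"gripper":1},{"dx":0.15,"dy":0,"dz":-0.076,"rx":0,"ry":-0.15,"rz":0,"gripper":1},{"dx":0.195,"dy":0,"dz":-0.1,"rx":0,"ry":-0.19,"rz":0,"gripper":1},{"dx":0.24,"dy":0,"dz":-0.123,"rx":0,"ry":-0.23,"rz":0,"gripper":1},{"dx":0.285,"dy":0,"dz":-0.146,"rx":0,"ry":-0.27,"rz":0,"gripper":1},{"dx":0.33,"dy":0,"dz":-0.169,"rx":0,"ry":-0.31,"rz":0,"gripper":1},{"dx":0.375,"dy":0,"dz":-0.192,"rx":0,"ry":-0.35,"rz":0,"gripper":1},{"dx":0.42,"dy":0.01,"dz":-0.215,"rx":0,"ry":-0.38,"rz":0,"gripper":1},{"dx":0.4497,"dy":0.03,"dz":-0.229,"rx":0,"ry":-0.397,"rz":0,"gripper":1},{"dx":0.4497,"dy":0.03,"dz":-0.229,"rx":0,"ry":-0.397,"rz":0,"gripper":1},{"dx":0.4497,"dy":0.03,"dz":-0.229,"rx":0,"ry":-0.397,"rz":0,"gripper":1}]'
python3 - <<'E'
from h import *
o=status.observe();p,d=read_camera("wrist"); cv2.imwrite("pics/w14.png",p[...,::-1]); k=cam("wrist",o)
A=np.deg2rad(21.1);c,s=np.cos(A),np.sin(A)
print(proj(k,[[.3767+c*a-s*b,-.273+s*a+c*b,.03] for a in(-.085,.085) for b in(-.03,.03)]).round())
go(.3767,-.273,.0275,A-np.pi/2)
E
```

```text
time: 23.65
tool_pos: [0.3765, -0.2722, 0.1257]
tool_rot: [-1.571, 0.002, -1.202]
contact_force: [1.3, -0.3, -0.2]
opening: 0.092
[[355. 297.]
 [288. 297.]
 [364.  98.]
 [281.  98.]]
d [ 0.0008  0.0987 -0.0006] r [ 0.0002  0.002  -0.001 ]
```

View pics/w14.png

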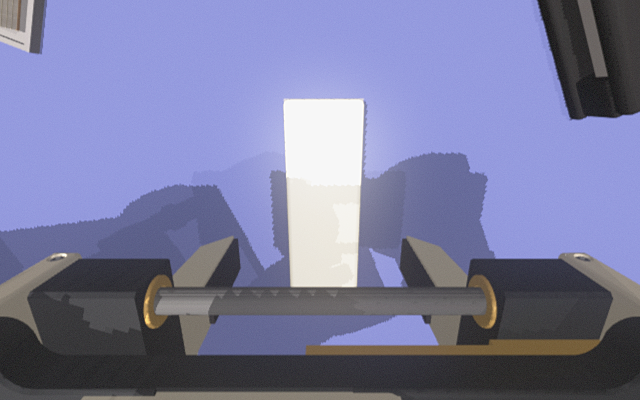

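The case's far edge is at (284–365,99) against a predicted (281–364,98), so the jaws are centred. Gripping.

```bash
python3 -m creep '[{"dx":0.001,"dy":0.04,"dz":-0.001,"rx":0,"ry":0,"rz":0,"gripper":1},{"dx":0.001,"dy":0.08,"dz":-0.001,"rx":0,"ry":0,"rz":0,"gripper":1},{"dx":0.001,"dy":0.0985,"dz":-0.001,"rx":0,"ry":0,"rz":0,"gripper":1},{"dx":0.001,"dy":0.0985,"dz":-0.001,"rx":0,"ry":0,"rz":0,"gripper":1},{"dx":0.001,"dy":0.0985,"dz":-0.001,"rx":0,"ry":0,"rz":0,"gripper":0},{"dx":0.001,"dy":0.0985,"dz":-0.001,"rx":0,"ry":0,"rz":0,"gripper":0},{"dx":0.001,"dy":0.0985,"dz":-0.001,"rx":0,"ry":0,"rz":0,"gripper":0},{"dx":0.001,"dy":0.0985,"dz":-0.001,"rx":0,"ry":0,"rz":0,"gripper":0},{"dx":0.001,"dy":0.0985,"dz":-0.001,"rx":0,"ry":0,"rz":0,"gripper":0},{"dx":0.001,"dy":0.0985,"dz":-0.001,"rx":0,"ry":0,"rz":0,"gripper":0}]' 30
python3 -m creep '[{"dx":0,"dy":-0.02,"dz":0,"rx":0,"ry":0,"rz":0,"gripper":0},{"dx":0,"dy":-0.05,"dz":0,"rx":0,"ry":0,"rz":0,"gripper":0},{"dx":0,"dy":-0.09,"dz":0,"rx":0,"ry":0,"rz":0,"gripper":0},{"dx":0,"dy":-0.1,"dz":0,"rx":0,"ry":0,"rz":0,"gripper":0},{"dx":0,"dy":-0.1,"dz":0,"rx":0,"ry":0,"rz":0,"gripper":0}]'
python3 - <<'E'
from h import *
o=status.observe();p,d=read_camera("wrist"); cv2.imwrite("pics/w15.png",p[...,::-1])
go(.6400,-.1907,.13,-.351-np.pi/2)
E
```

```text
time: 24.95
tool_pos: [0.3764, -0.2746, 0.0284]
tool_rot: [-1.57, -0.001, -1.201]
contact_force: [0.1, 0.3, 4.5]
opening: 0.0598
time: 25.58
tool_pos: [0.376, -0.2742, 0.1277]
tool_rot: [-1.571, -0.0, -1.201]
contact_force: [0.3, 0.2, -2.4]
opening: 0.0599
d [ 0.0179 -0.0033  0.2765] r [ 0.0011  0.7207 -0.0011]
```

View pics/w15.png

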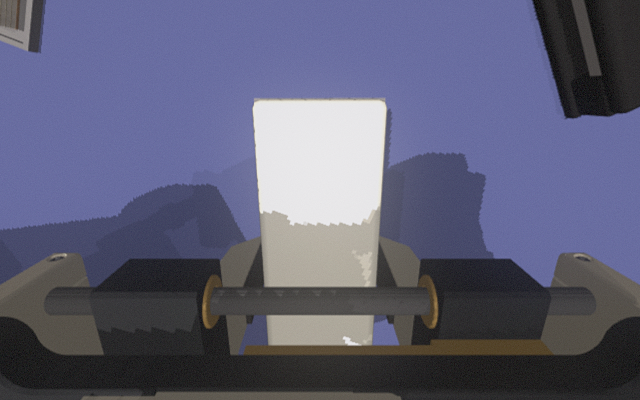

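The case is held level and straight at (255–385, 100–345). Carrying it to the long tray, with its underside about 100 mm up, well above the stapler.

```bash
python3 -m creep '[{"dx":0,"dy":0,"dz":0.02,"rx":0,"ry":0.06,"rz":0,"gripper":0},{"dx":0.003,"dy":0,"dz":0.05,"rx":0,"ry":0.14,"rz":0,"gripper":0},{"dx":0.005,"dy":0,"dz":0.085,"rx":0,"ry":0.22,"rz":0,"gripper":0},{"dx":0.008,"dy":0,"dz":0.12,"rx":0,"ry":0.31,"rz":0,"gripper":0},{"dx":0.01,"dy":0,"dz":0.155,"rx":0,"ry":0.4,"rz":0,"gripper":0},{"dx":0.012,"dy":0,"dz":0.19,"rx":0,"ry":0.49,"rz":0,"gripper":0},{"dx":0.014,"dy":0,"dz":0.22,"rx":0,"ry":0.58,"rz":0,"gripper":0},{"dx":0.016,"dy":-0.003,"dz":0.25,"rx":0,"ry":0.66,"rz":0,"gripper":0},{"dx":0.018,"dy":-0.003,"dz":0.268,"rx":0,"ry":0.705,"rz":0,"gripper":0},{"dx":0.018,"dy":-0.003,"dz":0.2765,"rx":0,"ry":0.72,"rz":0,"gripper":0},{"dx":0.018,"dy":-0.003,"dz":0.2765,"rx":0,"ry":0.72,"rz":0,"gripper":0},{"dx":0.018,"dy":-0.003,"dz":0.2765,"rx":0,"ry":0.72,"rz":0,"gripper":0}]'
python3 - <<'E'
from h import *
o=status.observe();p,d=read_camera("wrist"); cv2.imwrite("pics/w16.png",p[...,::-1]); k=cam("wrist",o)
A=-.351;c,s=np.cos(A),np.sin(A)
print(proj(k,[[.6400+c*a-s*b,-.1907+s*a+c*b,.009] for a in(-.097,.097) for b in(-.042,.042)]).round())
go(.6400,-.1907,.032,A-np.pi/2)
E
```

```text
time: 27.12
tool_pos: [0.6396, -0.1914, 0.1303]
tool_rot: [-1.572, -0.0, -1.921]
contact_force: [0.3, 0.1, -1.7]
opening: 0.0598
[[363. 290.]
 [278. 290.]
 [374.  80.]
 [267.  80.]]
d [-0.0008  0.0987  0.    ] r [0.0008 0.0006 0.0002]
```

View pics/w16.png

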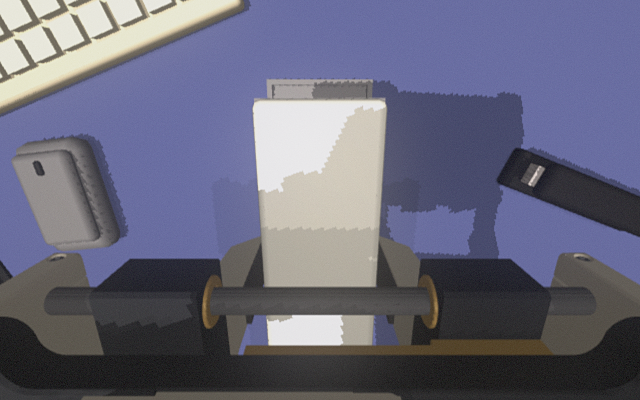

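```bash
python3 - <<'E'
from h import *
o=status.observe(); k=cam("wrist",o); R=Ro.from_euler("xyz",o["tool_rot"])
for uv in([255,100],[385,100]): print(R.inv().apply(ray(k,uv,.1319)[0]-o["tool_pos"]))
E
```

```text
[-0.02925797 -0.00131736  0.08364976]
[ 0.02662055 -0.0013089   0.08358248]
```

The case sits within about 1.5 mm of centre in the gripper, and the tray edge, (267–372,80), matches the prediction. Lowering.

```bash
python3 -m creep '[{"dx":-0.001,"dy":0.03,"dz":0.001,"rx":0,"ry":0,"rz":0,"gripper":0},{"dx":-0.001,"dy":0.06,"dz":0.001,"rx":0,"ry":0,"rz":0,"gripper":0},{"dx":-0.001,"dy":0.08,"dz":0.001,"rx":0,"ry":0,"rz":0,"gripper":0},{"dx":-0.001,"dy":0.09,"dz":0.001,"rx":0,"ry":0,"rz":0,"gripper":0},{"dx":-0.001,"dy":0.095,"dz":0.001,"rx":0,"ry":0,"rz":0,"gripper":0},{"dx":-0.001,"dy":0.0975,"dz":0.001,"rx":0,"ry":0,"rz":0,"gripper":0},{"dx":-0.001,"dy":0.0985,"dz":0.001,"rx":0,"ry":0,"rz":0,"gripper":0},{"dx":-0.001,"dy":0.0988,"dz":0.001,"rx":0,"ry":0,"rz":0,"gripper":0},{"dx":-0.001,"dy":0.0988,"dz":0.001,"rx":0,"ry":0,"rz":0,"gripper":0}]'
```

```text
time: 28.3
tool_pos: [0.642, -0.1906, 0.0325]
tool_rot: [-1.57, -0.0, -1.921]
contact_force: [-0.6, -0.1, -0.6]
opening: 0.0595
```

```bash
python3 -m creep '[{"dx":0,"dy":0.0005,"dz":-0.001,"rx":0,"ry":0,"rz":0,"gripper":0},{"dx":0,"dy":0.0005,"dz":-0.001,"rx":0,"ry":0,"rz":0,"gripper":0},{"dx":0,"dy":0.0005,"dz":-0.001,"rx":0,"ry":0,"rz":0,"gripper":0.7},{"dx":0,"dy":0.0005,"dz":-0.001,"rx":0,"ry":0,"rz":0,"gripper":0.85},{"dx":0,"dy":0.0005,"dz":-0.001,"rx":0,"ry":0,"rz":0,"gripper":1},{"dx":0,"dy":0.0005,"dz":-0.001,"rx":0,"ry":0,"rz":0,"gripper":1},{"dx":0,"dy":0.0005,"dz":-0.001,"rx":0,"ry":0,"rz":0,"gripper":1},{"dx":0,"dy":-0.03,"dz":-0.001,"rx":0,"ry":0,"rz":0,"gripper":1},{"dx":0,"dy":-0.08,"dz":-0.001,"rx":0,"ry":0,"rz":0,"gripper":1},{"dx":0,"dy":-0.13,"dz":-0.001,"rx":0,"ry":0,"rz":0,"gripper":1},{"dx":0,"dy":-0.13,"dz":-0.001,"rx":0,"ry":0,"rz":0,"gripper":1}]'
python3 - <<'E'
from h import *
o=status.observe();p,d=read_camera("wrist"); cv2.imwrite("pics/w17.png",p[...,::-1])
go(.40,-.43,.25)
E
```

```text
time: 29.68
tool_pos: [0.6431, -0.1911, 0.1675]
tool_rot: [-1.561, -0.001, -1.921]
contact_force: [0.9, -0.1, -0.2]
opening: 0.0919
d [ 0.3079 -0.0861 -0.1445] r [-0.0045  0.      0.0003]
```

View pics/w17.png

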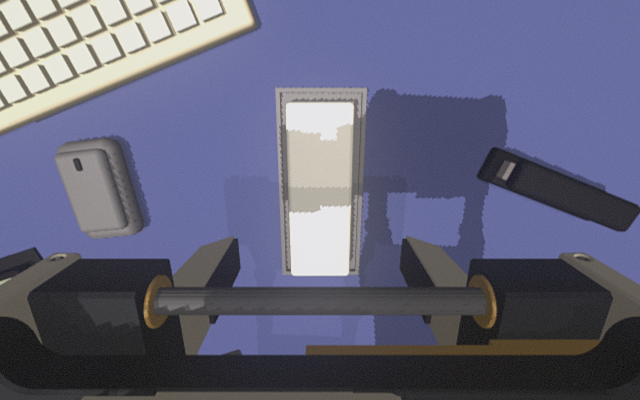

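The case lies inside its tray at (286–354, 100–275), with a margin on the sides I can see. I'll move the arm clear and check everything from the top camera.

```bash
python3 -m creep '[{"dx":0,"dy":-0.05,"dz":0,"rx":0,"ry":0,"rz":0,"gripper":1},{"dx":0.03,"dy":-0.086,"dz":-0.02,"rx":0,"ry":0,"rz":0,"gripper":1},{"dx":0.08,"dy":-0.086,"dz":-0.04,"rx":0,"ry":0,"rz":0,"gripper":1},{"dx":0.13,"dy":-0.086,"dz":-0.06,"rx":0,"ry":0,"rz":0,"gripper":1},{"dx":0.18,"dy":-0.086,"dz":-0.085,"rx":0,"ry":0,"rz":0,"gripper":1},{"dx":0.23,"dy":-0.086,"dz":-0.11,"rx":0,"ry":0,"rz":0,"gripper":1},{"dx":0.28,"dy":-0.086,"dz":-0.13,"rx":0,"ry":0,"rz":0,"gripper":1},{"dx":0.308,"dy":-0.086,"dz":-0.1445,"rx":0,"ry":0,"rz":0,"gripper":1},{"dx":0.308,"dy":-0.086,"dz":-0.1445,"rx":0,"ry":0,"rz":0,"gripper":1},{"dx":0.308,"dy":-0.086,"dz":-0.1445,"rx":0,"ry":0,"rz":0,"gripper":1}]'
python3 - <<'E'
from h import *
p,d=read_camera("top"); k=cam("top"); cv2.imwrite("pics/t4.png",p[...,::-1])
P=pts(k,d,np.ones(d.shape,bool))
for n,x,y,r,a,b in(("tin",.381,.288,.04,.022,.04),("notes",.443,.013,.05,.026,.042),("calc",.618,.169,.08,.016,.03),("case",.64,-.191,.11,.026,.042),("mouse",.714,.012,.07,.012,.05),("stap",.565,-.397,.08,.03,.07)):
    q=P[(np.hypot(P[:,0]-x,P[:,1]-y)<r)&(P[:,2]>a)&(P[:,2]<b)]
    A=np.c_[q[:,:2]-q[:,:2].mean(0),np.ones(len(q))]; c=np.linalg.lstsq(A,q[:,2],rcond=None)[0]
    q=(q*1000).astype(np.float32); print(n,len(q),np.median(q[:,2]).round(1),"tilt",c[:2].round(3),cv2.minAreaRect(q[:,:2].copy()))
E
```

```text
time: 30.98
tool_pos: [0.3996, -0.4292, 0.247]
tool_rot: [-1.572, 0.002, -1.921]
contact_force: [-0.4, 0.3, 0.8]
opening: 0.0918
tin 263 29.1 tilt [0.02 0.02] ((380.0306396484375, 289.43609619140625), (41.9625244140625, 44.04165267944336), 0.31392744183540344)
notes 414 32.9 tilt [0.002 0.011] ((443.4369201660156, 15.443323135375977), (48.048179626464844, 50.82197952270508), 0.5230863690376282)
calc 937 21.1 tilt [0.001 0.002] ((618.1853637695312, 170.71298217773438), (58.56674575805664, 112.15907287597656), 88.84300231933594)
case 1472 33.1 tilt [0.004 0.003] ((640.9573364257812, -189.25729370117188), (60.43195343017578, 169.5542755126953), 69.99811553955078)
mouse 749 29.2 tilt [0.052 0.044] ((716.3021850585938, 13.095478057861328), (56.02647018432617, 99.86416625976562), 75.7041244506836)
stap 565 51.3 tilt [ 0.12  -0.077] ((567.2344360351562, -402.81298828125), (124.37568664550781, 29.582731246948242), 49.08573913574219)
```

View pics/t4.png

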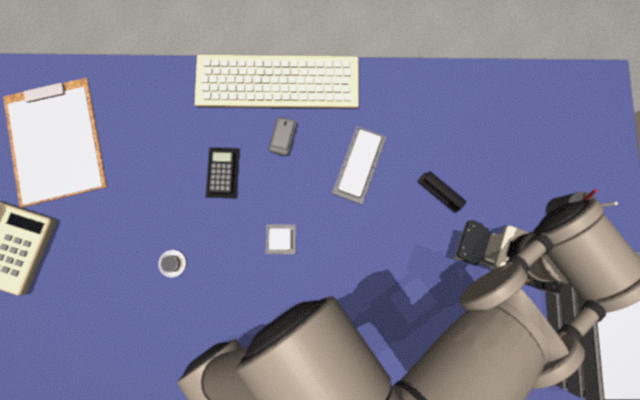

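All four things are in place, with the tin at (172,263), notes at (280,239), calculator at (222,173) and case at (359,164). The mouse (284,136) and stapler (442,191) haven't moved in the picture, and the arm is clear.

```bash
python3 - <<'E'
from cell import robot,status
print(robot.hand_in()); print(status.observe()["time"])
E
```

```text
the job is handed in; nothing more can be done
None
the job is handed in; nothing more can be done
```

I took the pile apart in the order you gave and put the tin, note block, calculator and case in their places. Each was lowered until it touched, then released. I handed the job in at about 31 s of the 115 s allowed.

The last check, from the top camera with the arm clear and touching nothing, showed:

| Thing | Distance from centre | Tilt | Angle to its place's line |
|---|---|---|---|
| Tin | about 1.5 mm | see below | – |
| Note block | about 2 mm | about 0.01 rad | – |
| Calculator | about 1.5 mm | below 0.005 rad | within 0.01 rad |
| Case | about 2 mm | about 0.005 rad | within 0.01 rad |

- **Heights:** the top surfaces read 1–2 mm below their true heights, as they did in the first pictures, so I put this down to the camera rather than the placing.
- **Tin:** its tilt fit gave about 0.03 rad, but that comes from only about 260 noisy depth points that may include the tin's side. The wrist picture showed it lying flat and centred.
- **Mouse and stapler:** they are at the same pixel positions as at the start.
- **Refused move:** my first move call was refused because its rows lacked some keys. Nothing moved, and no check failed or disagreed.

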